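Reset the bench misting controller

TASK

Reset the misting controller on the propagation bench with a bare fingertip: push its sliding hood all the way to the other end so that the round well is open, reach into the round well and press the sunken reset key fully down, keeping it down for about two seconds, then let it come up and push the hood all the way back over the round well. Do not press the key in the square well, and leave everything else on the bench where it stands; nothing needs to be picked up.

Things in the scene. Friction and masses are not known exactly. Their poses are not given: they have to be found in the camera images.
- controller: misting controller: grey box fixed to the bench, face up, any yaw, 204 (its x) x 112 (its y) x 56 mm high. Origin: centre of its underside, at bench level. In its top are two wells 32 mm deep: a round one (48 mm across) at x = -46 mm, y = 0 and a square one (48 x 48 mm) at x = +46 mm, y = 0, each with a black round key 28 mm across. Guide rails 8 mm high run along x at y = +-51 mm.
- round_well (a point): centre of the mouth of the round well, level with the box's top face (56 mm above the bench); its axes are the controller's
- square_well (a point): centre of the mouth of the square well, level with the box's top face; its axes are the controller's
- reset_key_top (a point): centre of the top of the reset key, in the round well: 22 mm below the mouth when up, 28 mm when fully down (it then still stands 4 mm above the well's floor)
- reset_key (a joint): travel of the reset key, 0 up to 0.006 m fully down; springs back up by itself; starts to move at about 1.5 N, fully down at about 5 N
- off_key (a joint): travel of the master-off key in the square well, the same size, depth and spring: 0 up to 0.006 m
- hood_center (a point): centre of the sliding hood, a solid white block 92 x 92 x 24 mm high that runs 1 mm above the box's top (from 57 to 81 mm above the bench). Too wide to grip; it is pushed by its upright end faces, which look along the controller's x, 46 mm either side of this point. Its axes are the controller's
- hood (a joint): position of the hood along the controller's x: 0 squarely over the round well, 0.092 m at the other end, squarely over the square well; stops at both ends, about 1.5 N of sliding friction, stays where it is left
- bowl: bystander: white plastic bowl, 100 mm across, 45 mm high, loose beside the controller; origin centre of its underside
- dibber: bystander: planting dibber with wooden handle and steel point, 170 mm long, 26 mm thick, lying loose beside the controller along its own x; origin on the bench under it
- pot: bystander: empty terracotta pot, 70 mm across, 58 mm high, loose beside the controller; origin centre of its underside
- spray_a: bystander: white spray bottle with red head, 76 mm across, 215 mm high; origin centre of its underside
- spray_b: bystander: a second such spray bottle, 215 mm high
- tub: bystander: green plastic bowl, 120 mm across, 60 mm high; origin centre of its underside
- label_block: bystander: wooden block 80 x 50 x 30 mm with white plant labels stuck in it, 75 mm high in all; origin centre of its underside

How it is judged:
By the outcome, as a careful person would: the job done as asked, in the order asked, and still so for the second after the job is handed in, with the robot touching nothing.
It also fails if it takes over 58 s, if anything falls off the work surface, if the arm or the gripper's body presses on something with over 40 N, if the wrist force passes 120 N, or if a joint passes its speed limit or range.

ROBOT

A 6-joint arm with a two-finger parallel gripper is mounted at the origin on the work surface. World frame = base frame: x ahead of the robot, y to its left, z up, the work surface at z = 0. Lengths are in m, angles in rad, forces in N, time in s.
With the tool pointing down it reaches from about 0.375 to 0.9 m from the base axis. Payload 3.1 kg.
Tool frame: the origin (TCP) lies at the very end of the fingers, on their centre line; the grasp point (between the pads) lies 19 mm behind it; x points along the fingers, y is the direction in which the jaws open and shut, and the axes are right-handed (so a half turn about x gives the same grasp; the last joint's range is limited). The gripper opens to 87 mm and grips with 3 to 60 N. Pads are 19 mm wide; open, the fingers measure 117 mm over their backs; the gripper's body (75 mm by 190 mm) begins 51 mm behind the grasp point.
Start: joints at [-0.178, 0.527, 1.433, -0, 1.181, -0.178], TCP at [0.625, 0, 0.223] pointing down, gripper open.
Joint ranges: [-3.08, 3.08], [-0.75, 2.2], [0.22, 2.44], [-1.43, 4.57], [0, 2.65], [-2.85, 2.85]. Speed limits (rad/s): [2.79, 2.79, 3.14, 3.14, 3.14, 3.14].

INTERFACE

Orientations are given as a unit quaternion [x, y, z, w].
In Python, from rig import robot gives the robot as it stands.
- The arm moves only by the tool carry_out, never from a script. Its argument "commands" is a list that holds one entry, the list of rows, each a list of 5 numbers: the opening, from 0 (shut) to 1 (fully open), then the shift along the tool's x, y, z in mm, then the turn about the tool's x in degrees. In form: [[[hand, x, y, z, twist], ...]]. A call has 1 to 8 rows; each row shifts and turns the pose as measured when the row begins, along the tool's axes as they then stand; what a row does not reach is not made up. A row lasts 1/12 s, in which the tool goes at most 41.7 mm and 7.16 degrees, less where a joint would pass 70% of its speed; a pose out of reach is approached as far as the arm can. A call with a gripper value outside its range is refused whole. The fingers move at their own pace and stop on an object; "force" is the grip in N (left out, the last holds). Time passes only in rows, so rows that do not move let the fingers close. It gives the time, the measured TCP pose, the force and the opening at its end, in the units of the state.
- robot.get_obs(): the state, without advancing time (a new reading comes with each control period).
- robot.camera(name): name is "scene" or "side" or "wrist"; returns the picture (420x560x3 uint8, red, green, blue); there is no depth.
- robot.camera_model(name): a dict with "fx", "fy", "cx", "cy" (pixels), "R" (3x3) and "t" (3): a world point X has camera coordinates R X + t. Camera axes: x right, y down, z forward; pixel columns grow to the right and rows downward; lengths in m; the calibration is good to about 2 mm. A picture is of the moment at which its call begins: read the wrist's pose just before it. camera_model takes no time and is no camera call; for the wrist camera it gives the pose at the moment of the call.
- robot.hand_in(): hands the job in, once; it reports no verdict.
The state is a dict: "time": time; "q": joint angles; "joint_velocities": joint speeds; "joint_torque": joint torques, N m; "position": TCP position; "tool_rot": TCP orientation; "ft_force": force on the tool from outside, world axes, zero at the start; "moment": the same for the moment, N m; "grip_width": finger opening in m.
Only numpy, scipy, OpenCV 4.12 (cv2) and the standard library are available. Lean on these libraries where they do the work, as an engineer would, in place of code of your own. Each camera call takes 0.05 s, during which the arm holds its last target. There are 200 camera calls.

## Working session

There is one attempt and no reset: what is moved stays moved. The work goes in short steps, Python scripts to look and compute and a tool call to move; the robot and the scene stay as the last step left them, time stands still between calls to the robot, and variables do not carry over. Pictures are saved under pics/ and viewed, on a budget of 10 in all, crops included, one or two more only if the job needs it, and the job is handed in when it is done.

Besides the shell and the picture viewer there is one more tool, called after "Emit:" in YAML: its name, and indented under it one key for each argument. carry_out: Moves the arm, as the interface text tells. Its arguments: {"type":"object","properties":{"commands":{"type":"array"},"force":{"type":"number"}},"required":["commands"]}

```bash
mkdir -p pics; ls
python3 - <<'E'
from rig import robot
import cv2,numpy as np
for n in("scene","side"):
    im=robot.camera(n);cv2.imwrite(f"pics/{n}0.png",im[:,:,::-1])
    m=robot.camera_model(n);print(n,m)
    R=np.array(m['R']);print(-R.T@np.array(m['t']))
print(robot.get_obs())
E
```

```text
pics
scene {'fx': 426.3024068594728, 'fy': 426.3024068594728, 'cx': 290.10905601776886, 'cy': 210.86964586448565, 'R': array([[-0.56431646,  0.82545773,  0.01290202],
       [ 0.6021796 ,  0.42226464, -0.67754875],
       [-0.56473592, -0.37458258, -0.73536469]]), 't': array([ 0.29807858, -0.2783066 ,  1.56227841])}
[1.21807595 0.45667004 0.95643228]
side {'fx': 513.1476343245957, 'fy': 513.1476343245957, 'cx': 284.6190888252638, 'cy': 207.8589043803792, 'R': array([[ 0.8347443 , -0.55024741,  0.02073004],
       [-0.34264625, -0.54853982, -0.76269103],
       [ 0.43104001,  0.62954893, -0.64643071]]), 't': array([-0.4379591 ,  0.2389949 ,  1.12542425])}
[-0.03762832 -0.81839726  0.91886697]
{'time': 0.1, 'q': array([-1.78528680e-01,  5.28365146e-01,  1.43380995e+00, -3.94540684e-05,
        1.18143133e+00, -1.78499662e-01]), 'joint_velocities': array([-0.00034612,  0.00018903, -0.00336169,  0.0005046 , -0.00055412,
        0.00108067]), 'joint_torque': array([-3.02360622e-04, -4.40987206e+01, -1.77151054e+01,  6.34850166e-02,
        5.34114777e-02, -3.85449334e-05]), 'position': array([6.24309825e-01, 1.24751427e-04, 2.21663082e-01]), 'tool_rot': array([ 0.4995866 ,  0.50057373, -0.50041989,  0.49941877]), 'ft_force': array([-0.15935488,  0.42916451,  0.1596579 ]), 'moment': array([ 0.00498815,  0.02112751, -0.06035303]), 'grip_width': 0.08708975273454755}
```

View pics/scene0.png

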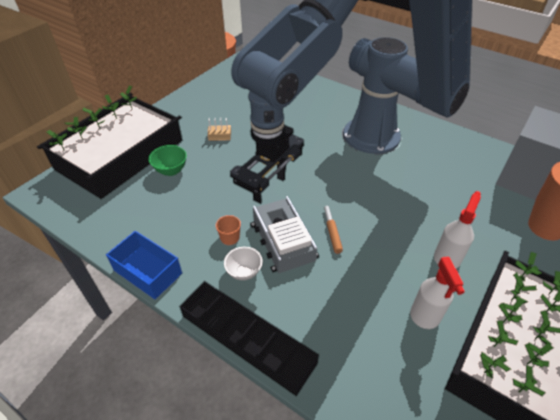

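View pics/side0.png

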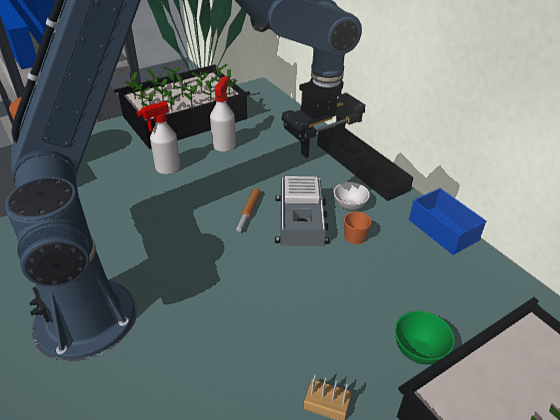

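The scene view shows the grey controller near (285,235), with its white hood on the lower part and an open well at the upper end. The pot is at (229,230), the bowl at (243,265) and the dibber at (334,230). The side view shows the hood at the far end (303,188) and an open square well at (300,214).

```bash
cat > h.py <<'E'
import cv2,numpy as np
from rig import robot
def cast(uv,z,m):
    uv=np.atleast_2d(uv).astype(float); R=np.array(m['R']); t=np.array(m['t']); C=-R.T@t
    d=np.c_[(uv[:,0]-m['cx'])/m['fx'],(uv[:,1]-m['cy'])/m['fy'],np.ones(len(uv))]@R
    return C+d*((z-C[2])/d[:,2])[:,None]
def proj(P,m):
    c=np.atleast_2d(P)@np.array(m['R']).T+np.array(m['t'])
    return np.c_[m['fx']*c[:,0]/c[:,2]+m['cx'],m['fy']*c[:,1]/c[:,2]+m['cy']]
E
python3 - <<'E'
from h import *
a=cv2.imread("pics/scene0.png")[185:285,240:360]; b=cv2.imread("pics/side0.png")[165:255,230:380]
a=cv2.resize(a,(480,400),interpolation=2);b=cv2.resize(b,(600,360),interpolation=2)
for n,(x0,x1,y0,y1) in {"scene":(262,320,200,265),"side":(275,332,172,210)}.items():
    im=cv2.imread(f"pics/{n}0.png");s=cv2.cvtColor(im,cv2.COLOR_BGR2HSV)
    k=((s[...,2]>200)&(s[...,1]<40)).astype('uint8');mm=np.zeros_like(k);mm[y0:y1,x0:x1]=1
    k=cv2.morphologyEx(k*mm,cv2.MORPH_CLOSE,np.ones((5,5)))
    c=max(cv2.findContours(k,0,2)[0],key=cv2.contourArea)
    P=cast(c[:,0,:],.081,robot.camera_model(n))[:,:2].astype('f4')
    r=cv2.minAreaRect(P);print(n,cv2.contourArea(c),cv2.boundingRect(c),r)
    print(cv2.boxPoints(r))
cv2.imwrite("pics/a.png",np.vstack([np.pad(a,((0,0),(0,120),(0,0))),b])[:600])
E
```

```text
scene 924.0 (262, 200, 54, 50) ((0.6031770706176758, 0.03191930800676346), (0.17999133467674255, 0.10510879755020142), 57.35389709472656)
[[ 0.5103772  -0.01550833]
 [ 0.5988808  -0.07220911]
 [ 0.6959769   0.07934695]
 [ 0.6074733   0.13604772]]
side 58.5 (282, 178, 37, 32) ((0.5876986980438232, 0.026008322834968567), (0.12965621054172516, 0.09369411319494247), 56.831016540527344)
[[ 0.51301676 -0.00262623]
 [ 0.59144443 -0.05388723]
 [ 0.66238064  0.05464288]
 [ 0.58395296  0.10590388]]
```

View pics/a.png

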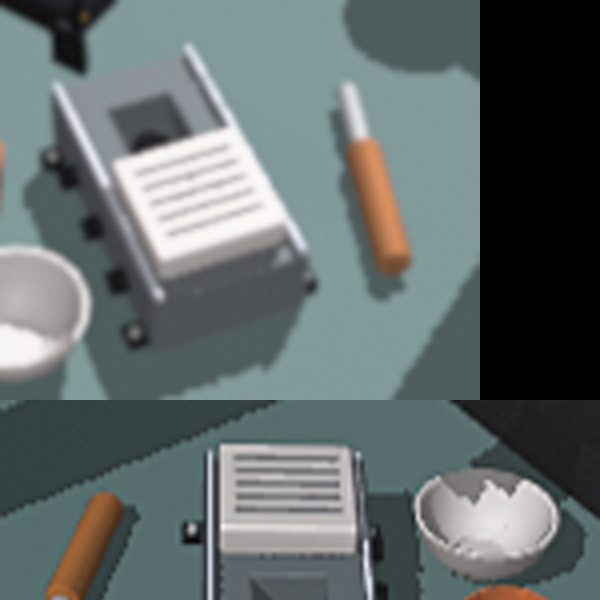

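Enlarged, the hood's top corners are at about (268.8,225), (298,217), (311,241) and (280,250.5) in the scene view. In the side view they are at about (284.5,176), (318,176.5), (319.5,196.5) and (285.5,196). The square well with its key is open at the robot-side end.

Run:
```python
from h import *
for n,c in {"scene":[(268.75,225),(298,217),(311.25,241),(280,250.5)],"side":[(285.5,196.2),(284.5,176.2),(318,176.5),(319.5,196.7)]}.items():
    P=cast(c,.081,robot.camera_model(n))[:,:2]
    print(n,P.round(4).tolist(),P.mean(0),np.linalg.norm(P-np.roll(P,1,0),axis=1), cv2.minAreaRect(P.astype('f4')))
im=robot.camera("wrist");cv2.imwrite("pics/w0.png",im[:,:,::-1]);print(robot.camera_model("wrist"))
```

```text
scene [[0.6219, -0.0073], [0.5523, 0.0415], [0.6027, 0.1168], [0.6751, 0.0677]] [0.61298122 0.05468858] [0.09185348 0.08505214 0.09062871 0.08754031] ((0.6130751967430115, 0.05425982177257538), (0.09183410555124283, 0.08754032850265503), 55.815738677978516)
side [[0.5488, 0.0355], [0.5942, 0.1091], [0.6712, 0.0598], [0.6226, -0.013]] [0.60919246 0.0478413 ] [0.08836011 0.08655805 0.09142382 0.08749316] ((0.6090801358222961, 0.047635916620492935), (0.08747915178537369, 0.09142382442951202), 57.34258270263672)
{'fx': 345.5152664197712, 'fy': 345.5152664197712, 'cx': 278.91906633050166, 'cy': 212.45006453619072, 'R': array([[ 9.99998504e-01, -3.70828171e-04, -1.68971886e-03],
       [ 1.43557640e-04, -9.55597180e-01,  2.94676109e-01],
       [-1.72396478e-03, -2.94675910e-01, -9.55595697e-01]]), 't': array([-0.6230392 , -0.03494396,  0.39148062])}
```

View pics/w0.png

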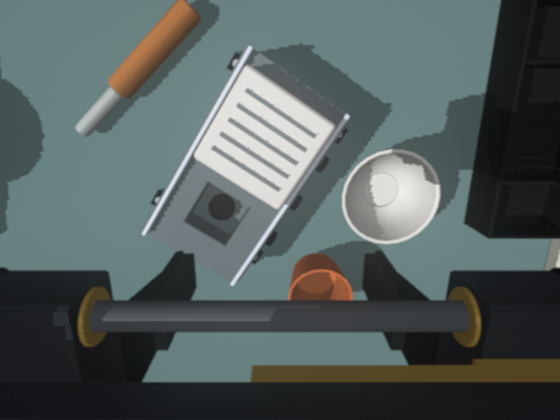

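The wrist view shows the hood clearly, with corners at about (248,66), (334,125), (280,208) and (194,158). The square well is at (218,210), the far rail ends are at (250,48) and (348,116), and the near rail ends are at (145,234) and (234,284). The pot and bowl are beside the lower-right rail.

Run:
```python
from h import *
im=cv2.imread("pics/w0.png");m=robot.camera_model("wrist");s=cv2.cvtColor(im,cv2.COLOR_BGR2HSV)
k=((s[...,2]>170)&(s[...,1]<45)).astype('uint8');mm=np.zeros_like(k);cv2.fillPoly(mm,[np.array([(245,55),(345,122),(284,218),(184,160)])],1)
k=cv2.morphologyEx(k*mm,cv2.MORPH_CLOSE,np.ones((7,7)));k=cv2.morphologyEx(k,cv2.MORPH_OPEN,np.ones((9,9)))
c=max(cv2.findContours(k,0,1)[0],key=cv2.contourArea)
r=cv2.minAreaRect(cast(c[:,0],.081,m)[:,:2].astype('f4'));print(r)
# rail ends at top z=.064
P=cast([(250,48),(348,116),(145,234),(234,284)],.064,m)[:,:2];print(P,P.mean(0))
ax=(P[2]+P[3]-P[0]-P[1])/2;print(np.linalg.norm(ax),np.linalg.norm(P[0]-P[1]),np.linalg.norm(P[2]-P[3]),np.degrees(np.arctan2(ax[1],ax[0])))
u=ax/np.linalg.norm(ax);print("hood-> ctrl",np.array(r[0])+.046*u)
W=cast([(218,210)],.056,m)[0,:2];print("sq well",W, "pred",np.array(r[0])+.092*u)
print(robot.get_obs()['position'])
```

```text
((0.6086816787719727, 0.05272504687309265), (0.09021681547164917, 0.09882918000221252), 57.81581497192383)
[[ 0.59880214  0.12841988]
 [ 0.68467458  0.07312495]
 [ 0.49097536 -0.03901308]
 [ 0.57669283 -0.09412267]] [0.58778623 0.01710227]
0.1991132923937283 0.10213523128633464 0.10190461699562633 -122.81470727418814
hood-> ctrl [0.58375318 0.01406538]
sq well [ 0.56284483 -0.0166773 ] pred [ 0.55882467 -0.02459429]
[6.24439496e-01 1.30675599e-04 2.21792927e-01]
```

Emit:
carry_out:
  commands:
    - [[0, 0, 0, 0, 6.6], [0, 0, 0, 0, 6.6], [0, 0, 0, 0, 6.6], [0, 0, 0, 0, 6.6], [0, 0, 0, 0, 6.4], [0, 0, -20, -38, 0], [0, 0, -20, -38, 0], [0, 0, 0, -37, 0]]
  force: 20

```text
time: 0.82
position: [0.6515, 0.1095, 0.2179]
tool_rot: [-0.623, -0.327, 0.632, -0.324]
ft_force: [0.3, -0.1, -0.4]
grip_width: 0.0423
```

```bash
cat >> h.py <<'E'
from scipy.spatial.transform import Rotation as Ro
C=np.array([.588,.017]);yaw=np.radians(-122.8)
def st():
    o=robot.get_obs();R=Ro.from_quat(o['tool_rot']).as_matrix()
    u=np.array([np.cos(yaw),np.sin(yaw)]);v=np.array([-u[1],u[0]]);d=o['position'][:2]-C
    print("t %.2f ctrl mm x %.1f y %.1f z %.1f"%(o['time'],1e3*d@u,1e3*d@v,1e3*o['position'][2]),"toolx",R[:,0].round(3),"zyaw",np.degrees(np.arctan2(R[1,2],R[0,2])).round(2),"F_ctrl",(o['ft_force'][:2]@np.c_[u,v]).round(2),o['ft_force'][2].round(2),"w",o['grip_width'].round(4))
E
python3 -c "from h import *;st()"
```

```text
Traceback (most recent call last):
  File "h.py", line 15, in st
    print("t %.2f ctrl mm x %.1f y %.1f z %.1f"%(o['time'],1e3*d@u,1e3*d@v,1e3*o['position'][2]),"toolx",R[:,0].round(3),"zyaw",np.degrees(np.arctan2(R[1,2],R[0,2])).round(2),"F_ctrl",(o['ft_force'][:2]@np.c_[u,v]).round(2),o['ft_force'][2].round(2),"w",o['grip_width'].round(4))
                                                                                                                                                                                                                                                              ^^^^^^^^^^^^^^^^^^^^^
AttributeError: 'float' object has no attribute 'round'
```

Emit:
carry_out:
  commands:
    - [[0, 0, 0, 0, 0], [0, 0, 0, 0, 0], [0, 0, 0, 0, 0], [0, 0, 0, 0, 0], [0, 0, 0, 0, 0], [0, 0, 0, 0, 0]]

```text
time: 1.32
position: [0.6524, 0.1144, 0.2157]
tool_rot: [-0.623, -0.329, 0.631, -0.325]
ft_force: [-0.3, -0.3, -0.4]
grip_width: 0.0039
```

```bash
sed -i "s/o\['grip_width'\].round(4)/o['grip_width']/" h.py
python3 - <<'E'
from h import *
st();im=robot.camera("wrist");cv2.imwrite("pics/w1.png",im[:,:,::-1]);print(robot.camera_model("wrist"))
E
```

```text
t 1.32 ctrl mm x -116.7 y 1.4 z 215.7 toolx [-0.014 -0.    -1.   ] zyaw -124.9 F_ctrl [ 0.46 -0.09] -0.4 w 0.003925064083839016
{'fx': 345.5152664197712, 'fy': 345.5152664197712, 'cx': 278.91906633050166, 'cy': 212.45006453619072, 'R': array([[ 0.81975817, -0.57259769, -0.01133225],
       [-0.54290887, -0.78324962,  0.30293562],
       [-0.18233622, -0.24218157, -0.95294364]]), 't': array([-0.46608323,  0.40807613,  0.53043779])}
```

View pics/w1.png

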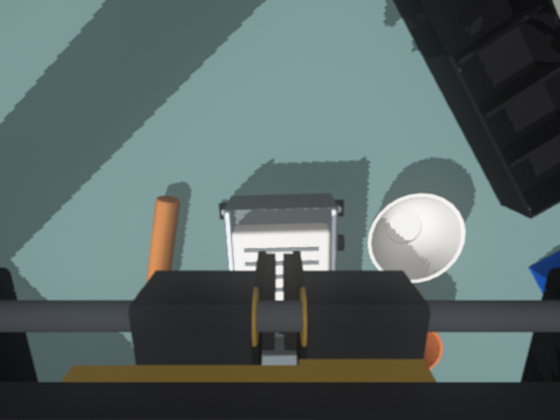

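The wrist view shows the far end of the box at rows 195–205 between columns 222 and 340, with the shut fingers centred over it (column 280). The pot and bowl are clear to the right.

Emit:
carry_out:
  commands:
    - [[0, 35, -0.5, -0.5, -2], [0, 35, -0.5, 0, 0], [0, 35, 0, 0, 0], [0, 25, 0, 0, 0], [0, 0, 0, 0, 0], [0, 0, 0, 0, 0], [0, 0, 0, 0, 0]]

```text
time: 1.95
position: [0.6549, 0.1093, 0.0873]
tool_rot: [-0.621, -0.336, 0.623, -0.336]
ft_force: [-0.6, 0.8, -0.1]
grip_width: 0.0004
```

```bash
python3 -c "from h import *;st()"
```

```text
t 1.95 ctrl mm x -113.8 y 6.3 z 87.3 toolx [-0.002 -0.001 -1.   ] zyaw -123.25 F_ctrl [-0.36 -0.9 ] -0.11 w 0.0004187608940913573
```

Emit:
carry_out:
  commands:
    - [[0, 0, -6, -5, 0.4], [0, 10, 0, 0, 0], [0, 8, 0, 0, 0], [0, 0, 0, 0, 0], [0, 0, 0, 0, 0]]

```text
time: 2.37
position: [0.6575, 0.1175, 0.0754]
tool_rot: [0.627, 0.331, -0.62, 0.336]
ft_force: [0.0, -0.1, 0.0]
grip_width: 0.0005
```

Run:
```python
from h import *
st();robot.camera("scene")
cv2.imwrite("pics/s1.png",cv2.resize(robot.camera("scene")[165:295,210:370,::-1],(640,520),interpolation=2))
```

```text
t 2.37 ctrl mm x -122.1 y 4.0 z 75.4 toolx [ 0.012 -0.001 -1.   ] zyaw -123.71 F_ctrl [0.07 0.11] 0.02 w 0.0004920967252780188
```

View pics/s1.png

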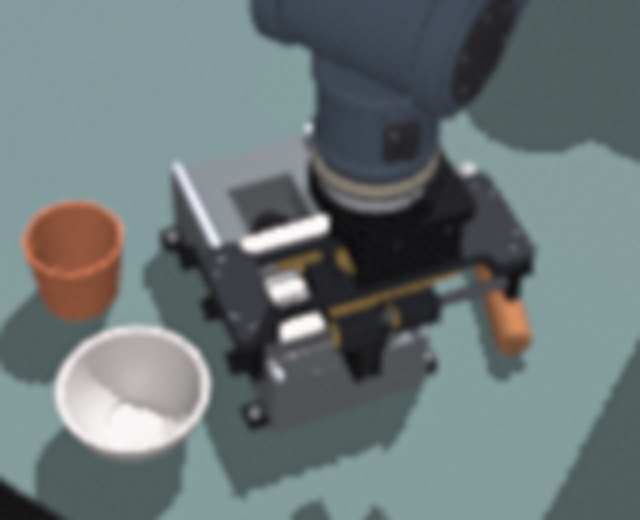

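The scene crop shows the fingertip at (365,360), just beyond the hood-side end face. Nothing else is touched; the pot, bowl and dibber are clear.

Emit:
carry_out:
  commands:
    - [[0, 6, -3, 0, 0.5], [0, 5, 0, 0, 0], [0, 0, 0, 10, 0], [0, 0, 0, 14, 0], [0, 0, 0, 14, 0], [0, 0, 0, 14, 0], [0, 0, 0, 0, 0]]

```text
time: 3.05
position: [0.6255, 0.075, 0.0633]
tool_rot: [0.63, 0.328, -0.62, 0.334]
ft_force: [-0.7, -0.2, -0.4]
grip_width: 0.0003
```

```bash
python3 -c "from h import *;st()"
```

```text
t 3.05 ctrl mm x -69.0 y 0.1 z 63.3 toolx [ 0.017  0.    -1.   ] zyaw -124.16 F_ctrl [ 0.53 -0.52] -0.36 w 0.00029944439095698895
```

Emit:
carry_out:
  commands:
    - [[0, -3, 0, 12, -1.3], [0, -1, 0, 14, 0], [0, -1, 0, 12, 0], [0, 0, 0, 10, 0], [0, 0, 0, 6, 0], [0, 0, 0, 0, 0]]

```text
time: 3.55
position: [0.5945, 0.0274, 0.0675]
tool_rot: [0.628, 0.335, -0.615, 0.339]
ft_force: [1.0, 0.3, -0.7]
grip_width: 0.0004
```

```bash
python3 -c "from h import *;st()"
```

```text
t 3.55 ctrl mm x -12.3 y -0.2 z 67.5 toolx [ 0.019  0.003 -1.   ] zyaw -123.06 F_ctrl [-0.8   0.62] -0.72 w 0.0004367548095033467
```

Emit:
carry_out:
  commands:
    - [[0, 0, 0, 5, 0], [0, 0, 0, 5, 0], [0, 0, 0, 5, 0], [0, 0, 0, 5, 0]]

```text
time: 3.88
position: [0.5939, 0.0258, 0.0681]
tool_rot: [0.643, 0.333, -0.605, 0.329]
ft_force: [7.6, 15.0, -3.1]
grip_width: 0.0005
```

```bash
python3 -c "from h import *;st()"
```

```text
t 3.88 ctrl mm x -10.5 y 0.2 z 68.1 toolx [ 0.045  0.03  -0.999] zyaw -124.06 F_ctrl [-16.72  -1.68] -3.07 w 0.0005336555688738864
```

Emit:
carry_out:
  commands:
    - [[0, 0, 0, -8, 0], [0, 0, 0, -12, 0.5], [0, -15, 0, -12, 0], [0, -15, 0, -5, 0], [0, 0, 0, 0, 0], [0, 0, 0, 0, 0]]

```text
time: 4.38
position: [0.6131, 0.0583, 0.0992]
tool_rot: [0.643, 0.332, -0.608, 0.327]
ft_force: [-0.7, -0.3, -0.1]
grip_width: 0.0007
```

Run:
```python
from h import *
st()
a=cv2.resize(robot.camera("scene")[165:295,210:370,::-1],(400,325),interpolation=2)
b=cv2.resize(robot.camera("side")[155:255,220:380,::-1],(400,250),interpolation=2)
w=cv2.resize(robot.camera("wrist")[:,:,::-1],(400,300))
o=np.zeros((600,800,3),'uint8');o[:325,:400]=a;o[325:575,:400]=b;o[:300,400:]=w;cv2.imwrite("pics/s2.png",o)
```

```text
t 4.38 ctrl mm x -48.3 y -1.2 z 99.2 toolx [ 0.04   0.029 -0.999] zyaw -124.37 F_ctrl [ 0.62 -0.41] -0.09 w 0.0006547630646358915
```

View pics/s2.png

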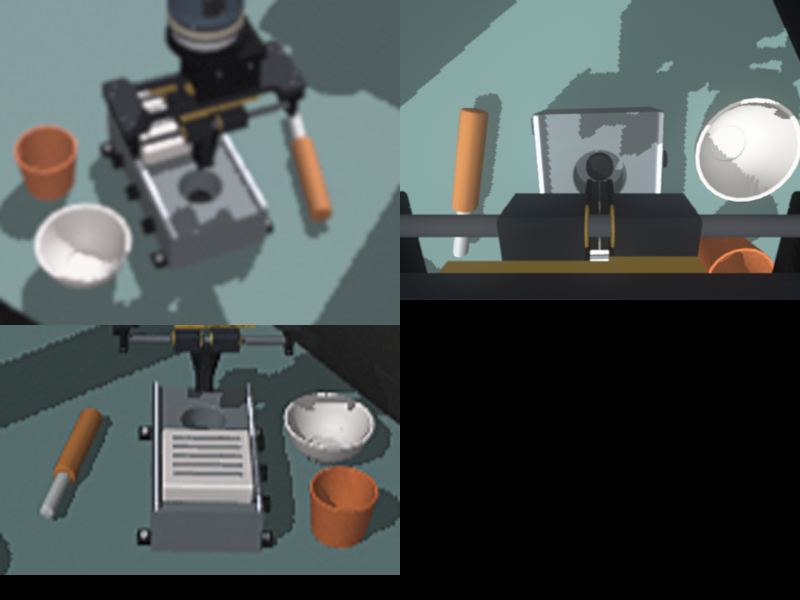

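The pictures show the hood at the square-well end. The round well is open at about (199,186) in the scene crop, with the fingertip just above and behind it. The bystanders are unmoved.

Run:
```python
from h import *
u=np.array([np.cos(yaw),np.sin(yaw)]);v=np.array([-u[1],u[0]])
for n,p in (("scene",(210+199/2.5,165+186/2.5)),("side",(220+204/2.5,155+94/2.5)),("wrist",(279,233))):
    W=cast([p],.056,robot.camera_model(n))[0,:2]; print(n,W,1e3*(W-C)@u,1e3*(W-C)@v)
print(proj([[*(C-.046*u),.056]],robot.camera_model("scene")),proj([[*(C-.046*u),.056]],robot.camera_model("wrist")))
```

```text
scene [0.61400754 0.05610978] -46.962878050566225 0.6749826814365648
side [0.61167252 0.05082105] -41.25244519226931 1.5771855963558128
wrist [0.61589484 0.06330238] -54.0310934922208 -1.6349071206067995
[[289.69204271 239.06925841]] [[281.94278152 244.93982984]]
```

Emit:
carry_out:
  commands:
    - [[0, 0, 1.5, 5, -1.4], [0, 15, 0, 0, 0], [0, 15, 0, 0, 0], [0, 8, 0, 0, 0], [0, 0, 0, 0, 0], [0, 0, 0, 0, 0]]

```text
time: 5.03
position: [0.609, 0.0513, 0.0554]
tool_rot: [0.636, 0.34, -0.607, 0.333]
ft_force: [1.2, 0.2, 0.2]
grip_width: 0.0009
```

```bash
python3 -c "from h import *;st()"
```

```text
t 5.03 ctrl mm x -40.2 y -0.9 z 55.4 toolx [ 0.031  0.029 -0.999] zyaw -123.15 F_ctrl [-0.84  0.85] 0.19 w 0.0008655048537053096
```

Emit:
carry_out:
  commands:
    - [[0, -1, 1, -4.5, 0], [0, 0, 0, 0, 0], [0, 6, 0, 0, 0], [0, 6, 0, 0, 0], [0, 0, 0, 0, 0], [0, 0, 0, 0, 0]]

```text
time: 5.53
position: [0.6142, 0.0549, 0.0453]
tool_rot: [0.637, 0.34, -0.606, 0.333]
ft_force: [-0.5, 0.7, 0.3]
grip_width: 0.0005
```

```bash
python3 -c "from h import *;st()"
```

```text
t 5.53 ctrl mm x -46.1 y 1.5 z 45.3 toolx [ 0.034  0.029 -0.999] zyaw -123.15 F_ctrl [-0.36 -0.79] 0.3 w 0.0004949591878947419
```

Emit:
carry_out:
  commands:
    - [[0, 6, -0.5, 0, 0], [0, 5, 0, 0.5, 0], [0, 4, 0, 0, 0], [0, 4, 0, 0, 0], [0, 4, 0, 0, 0]]

```text
time: 5.95
position: [0.6149, 0.0552, 0.0277]
tool_rot: [0.637, 0.34, -0.606, 0.334]
ft_force: [-13.6, -1.2, 46.3]
grip_width: 0.0005
```

```bash
python3 -c "from h import *;st()"
```

```text
t 5.95 ctrl mm x -46.7 y 1.9 z 27.7 toolx [ 0.036  0.028 -0.999] zyaw -123.05 F_ctrl [  8.42 -10.78] 46.31 w 0.0004856724628018004
```

Emit:
carry_out:
  commands:
    - [[0, 1.2, 0, 0, 0], [0, 1.2, 0, 0, 0], [0, 1.2, 0, 0, 0], [0, 1.2, 0, 0, 0], [0, 1.2, 0, 0, 0], [0, 1.2, 0, 0, 0], [0, 1.2, 0, 0, 0], [0, 1.2, 0, 0, 0]]

```text
time: 6.62
position: [0.6148, 0.0552, 0.0285]
tool_rot: [0.637, 0.34, -0.605, 0.335]
ft_force: [-2.5, 0.4, 11.7]
grip_width: 0.0003
```

```bash
python3 -c "from h import *;st()"
```

```text
t 6.62 ctrl mm x -46.7 y 1.8 z 28.5 toolx [ 0.037  0.027 -0.999] zyaw -122.96 F_ctrl [ 1.01 -2.27] 11.66 w 0.00028077183781141337
```

Emit:
carry_out:
  commands:
    - [[0, 1.5, 0, 0, 0], [0, 1.5, 0, 0, 0], [0, 1.5, 0, 0, 0], [0, 1.5, 0, 0, 0], [0, 1.5, 0, 0, 0], [0, 1.5, 0, 0, 0], [0, 1.5, 0, 0, 0], [0, 1.5, 0, 0, 0]]

```text
time: 7.28
position: [0.6148, 0.0552, 0.0284]
tool_rot: [0.637, 0.34, -0.605, 0.336]
ft_force: [-4.3, -0.9, 14.9]
grip_width: 0.0004
```

Emit:
carry_out:
  commands:
    - [[0, 1.5, 0, 0, 0], [0, 1.5, 0, 0, 0], [0, 1.5, 0, 0, 0], [0, 1.5, 0, 0, 0], [0, 1.5, 0, 0, 0], [0, 1.5, 0, 0, 0], [0, 1.5, 0, 0, 0]]

```text
time: 7.87
position: [0.6148, 0.0552, 0.0284]
tool_rot: [0.637, 0.34, -0.604, 0.337]
ft_force: [-3.5, -0.4, 15.5]
grip_width: 0.0004
```

```bash
python3 -c "from h import *;st()"
```

```text
t 7.87 ctrl mm x -46.6 y 1.9 z 28.4 toolx [ 0.038  0.026 -0.999] zyaw -122.76 F_ctrl [ 2.27 -2.71] 15.47 w 0.0004356725638657172
```

Emit:
carry_out:
  commands:
    - [[0, -10, 0, 0, 0], [0, -12, 0, -0.5, 0], [0, -20, 0, 0, 0], [0, -20, 0, 0, 0], [0, -15, 0, 0, 0], [0, -10, 0, 0, 0], [0, 0, 0, 0, 0], [0, 0, 0, 0, 0]]

```text
time: 8.53
position: [0.6119, 0.0534, 0.1179]
tool_rot: [0.637, 0.34, -0.605, 0.337]
ft_force: [-0.2, -0.1, 0.4]
grip_width: 0.0006
```

```bash
python3 -c "from h import *;st()"
```

```text
t 8.53 ctrl mm x -43.5 y 0.3 z 117.9 toolx [ 0.037  0.026 -0.999] zyaw -122.8 F_ctrl [ 0.14 -0.11] 0.38 w 0.0005522281838396967
```

Emit:
carry_out:
  commands:
    - [[0, 0, 0, 30, 0], [0, 0, 0, 38, 0], [0, 0, 0, 38, 0], [0, 0, 0, 36, 0], [0, 0, 0, 15, 0], [0, 0, 0, 0, 0], [0, 0, 0, 0, 0]]

```text
time: 9.12
position: [0.5228, -0.0806, 0.1048]
tool_rot: [0.635, 0.343, -0.605, 0.336]
ft_force: [0.7, 0.3, 0.5]
grip_width: 0.0003
```

```bash
python3 -c "from h import *;st()"
```

```text
t 9.12 ctrl mm x 117.4 y -1.9 z 104.8 toolx [ 0.033  0.03  -0.999] zyaw -122.59 F_ctrl [-0.58  0.43] 0.55 w 0.0003237945196474523
```

Emit:
carry_out:
  commands:
    - [[0, 0, 1.5, 4, 0], [0, 15, 0, 0, 0], [0, 14, 0, 0, 0], [0, 7, 0, 0, 0], [0, 0, 0, 0, 0], [0, 0, 0, 0, 0]]

```text
time: 9.62
position: [0.5267, -0.0807, 0.0661]
tool_rot: [0.635, 0.345, -0.603, 0.338]
ft_force: [1.2, 0.7, -0.3]
grip_width: 0.0001
```

Run:
```python
from h import *
st()
a=cv2.resize(robot.camera("scene")[165:295,210:370,::-1],(400,325),interpolation=2)
b=cv2.resize(robot.camera("side")[155:255,220:380,::-1],(400,250),interpolation=2)
cv2.imwrite("pics/s3.png",np.vstack([a,b]))
```

```text
t 9.62 ctrl mm x 115.3 y 1.4 z 66.1 toolx [ 0.034  0.03  -0.999] zyaw -122.26 F_ctrl [-1.23  0.58] -0.26 w 0.00011073850318265552
```

View pics/s3.png

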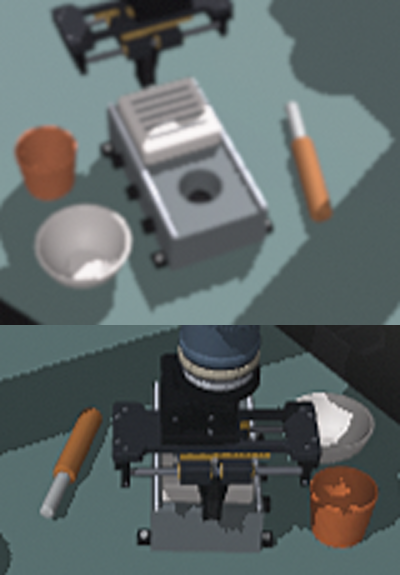

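The fingertip is now outside the square-well end, at hood height. The hood covers the square well, the round well is open with its key up, and the bystanders are unmoved.

Emit:
carry_out:
  commands:
    - [[0, 0, -1, -8, 0], [0, 0, 0, -12, 0], [0, 0, 0, -14, 0], [0, 0, 0, -14, 0], [0, 0, 0, -14, 0], [0, 0, 0, -12, 0], [0, 0, 0, -8, 0], [0, 0, 0, 0, 0]]

```text
time: 10.38
position: [0.5731, -0.0054, 0.073]
tool_rot: [0.634, 0.344, -0.603, 0.34]
ft_force: [-0.6, -1.9, -1.3]
grip_width: 0.0003
```

```bash
python3 -c "from h import *;st()"
```

```text
t 10.38 ctrl mm x 26.9 y -0.4 z 73.0 toolx [ 0.036  0.025 -0.999] zyaw -122.1 F_ctrl [1.92 0.54] -1.3 w 0.0003409935063127626
```

Emit:
carry_out:
  commands:
    - [[0, 3, 0, -10, 0.5], [0, 2, 0, -8, 0], [0, 0, 0, -5, 0], [0, 0, 0, -5, 0], [0, 0, 0, -5, 0], [0, 0, 0, -5, 0], [0, 0, 0, -5, 0]]

```text
time: 10.97
position: [0.5816, 0.0077, 0.0709]
tool_rot: [-0.613, -0.341, 0.619, -0.352]
ft_force: [-6.4, -14.6, 3.6]
grip_width: 0.0005
```

```bash
python3 -c "from h import *;st()"
```

```text
t 10.97 ctrl mm x 11.3 y -0.3 z 70.9 toolx [ 0.    -0.018 -1.   ] zyaw -121.24 F_ctrl [15.73  2.57] 3.6 w 0.0004837492518685789
```

Emit:
carry_out:
  commands:
    - [[0, 0, 0, 8, 0], [0, 0, 0, 12, 0], [0, -20, 0, 12, 0], [0, -30, 0, 10, 0], [0, -30, 0, 15, 0], [0, -30, 0, 15, 0], [0, 0, 0, 0, 0], [0, 0, 0, 0, 0]]

```text
time: 11.63
position: [0.5403, -0.0561, 0.1855]
tool_rot: [-0.614, -0.342, 0.619, -0.35]
ft_force: [0.0, -0.2, -1.1]
grip_width: 0.0004
```

Run:
```python
from h import *
st()
s=robot.camera("scene")[...,::-1]
a=cv2.resize(s[165:295,210:370],(640,520),interpolation=2)
cv2.imwrite("pics/s4.png",a)
```

```text
t 11.63 ctrl mm x 87.3 y -0.5 z 185.5 toolx [-0.001 -0.014 -1.   ] zyaw -121.41 F_ctrl [0.18 0.13] -1.12 w 0.0004352639872517001
```

View pics/s4.png

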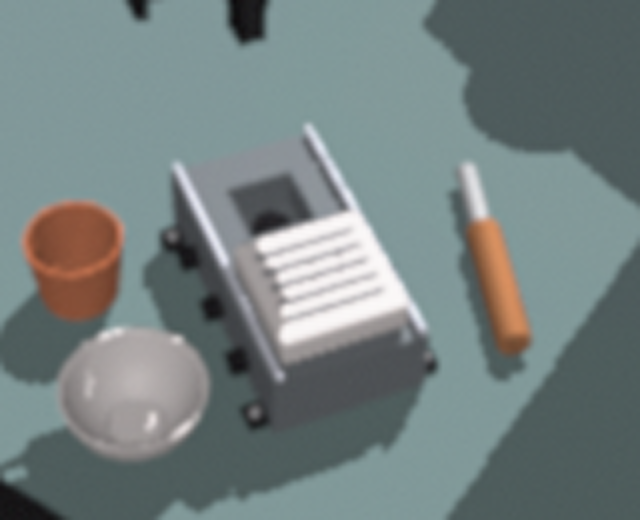

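The hood is back over the round well. Its corners in the crop, about (237,243), (408,308) and (280,345), match its starting corners to within about a pixel. The square well is open again, the arm is clear, and the pot, bowl and dibber are unmoved.

```bash
python3 -c "
from h import *
print(robot.hand_in())"
```

```text
the job is handed in; nothing more can be done
None
```

I reset the misting controller and handed the job in, with the robot's clock at about 11.7 s.

- **Opening the hood:** I pushed it with shut fingers until it hit its stop, at about 17 N. The pictures then showed the round well open.
- **Pressing the key:** I held the reset key down for about 2.0 s, with the fingertip at z ≈ 28 mm, which is the fully-down height. The force was about 12–15 N for most of the hold, with a brief 46 N spike on the fingertip at first contact. After release the well looked clear, but I did not measure the key's height.
- **Closing the hood:** I pushed it back to its other stop, at about 16 N, and moved the arm clear.

**Last checks:** In the final scene picture the hood's corners match their starting places to about 1 pixel (roughly 2–3 mm). The pot, bowl and dibber are where they were. The last picture did not cover the spray bottles, tub or label block, but the arm never went near them. The off key in the square well was never approached.

**Disagreements:**
- The two stop positions were 21.8 mm apart, where the 19 mm pad width predicts 19 mm. I put this down to a slight tool tilt while pushing.
- My rough reading of the round well in the side view differed from the scene view by about 6 mm. I went with the scene view, which agreed with the rails and the hood's contact point.

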